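# Set the leg of the buffet sign stand

## Robot

A 6-joint arm with a two-finger parallel gripper is mounted at the origin on the work surface. World frame = base frame: x ahead of the robot, y to its left, z up, the work surface at z = 0. Lengths are in m, angles in rad, forces in N, time in s.
With the tool pointing down it reaches from about 0.225 to 0.725 m from the base axis. Payload 3.1 kg.
Tool frame: the origin (TCP) lies at the very end of the fingers, on their centre line; the grasp point (between the pads) lies 19 mm behind it (grip_point_offset is the distance from the TCP to the grasp point, in m); x points along the fingers, y is the direction in which the jaws open and shut, and the axes are right-handed (so a half turn about x gives the same grasp; the last joint's range is limited). The gripper opens to 85 mm and grips with 20 to 120 N. Pads are 22 mm wide; open, the fingers measure 114 mm over their backs; the gripper's body (76 mm by 85 mm) begins 54 mm behind the grasp point. The pads swing forward as they close: fully open they stand 13 mm farther back than shut.
Start: joints at [1.03, 0.048, 0.099, 1.622, 0, 1.443], TCP at [0.211, 0.481, 0.231] pointing down, gripper open.
Joint ranges: [-2.91, 2.91], [-0.99, 1.94], [-1.21, 1.42], [-2.12, 2.29], [-1.49, 1.47], [-3.14, 3.14]. Speed limits (rad/s): [2.79, 2.79, 3.14, 3.14, 3.14, 3.14].

## Interface

Orientations are given as [roll, pitch, yaw] about the fixed x, y, z axes, in that order (R = Rz(yaw) Ry(pitch) Rx(roll)).
In Python, from workcell import observe, grab_frame, job_done, spot_in, spot_point, grip_point_offset gives the robot as it stands.
- The arm moves only by the tool arm_command, never from a script. Its argument "plan" is text: rows parted by semicolons, each of 7 numbers parted by spaces: the finger opening in mm, from 0 to 85.4, then the shift along the tool's x, y, z in mm, then the turn, a rotation vector about the tool's x, y, z in rad. In form: hand dx dy dz ax ay az; .... A call has 1 to 12 rows; each row shifts and turns the commanded pose from where the row before left it, along the tool's axes as they then stand; what a row does not reach is not made up. A row lasts 1/12 s, in which the tool goes at most 41.7 mm and 7.16 degrees, less where a joint would pass 70% of its speed; a pose out of reach is approached as far as the arm can. A call with a gripper value outside its range is refused whole. The fingers move at their own pace and stop on an object; "newtons" is the grip in N (left out, the last holds). Time passes only in rows, so rows that do not move let the fingers close. It gives the time, the measured TCP pose, the force and the opening at its end, in the units of the state.
- observe(): the state, without advancing time (a new reading comes with each control period).
- grab_frame(name): name is "side" or "top"; returns a dict with "image" (480x640x3 uint8, red, green, blue), "depth" (480x640 float32, m along the optical axis (not along the pixel's ray), 0 where there is no reading), "mtx" (3x3 intrinsics, pixels), "R" (3x3) and "t" (3): a world point X has camera coordinates R X + t. Camera axes: x right, y down, z forward; pixel columns grow to the right and rows downward; lengths in m; the calibration is good to about 2 mm. A picture is of the moment at which its call begins.
- job_done(): hands the job in, once; it reports no verdict.
Trained networks look in the newest picture that a camera, given by its name, has taken for a name from the list of things; names that differ only in an ending like _2 or _b are one class to them, and where a whole thing is asked for, a point or a joint stands for the part that bears it (a point fixed in the world has none). Each returns a list of dicts, best first, with "p" (0 to 1); they miss things now and then, are a little off and sometimes report something else, mostly with a low value. They report only what shows in the picture. A call takes as long as a camera call. They do not tell look-alikes from the thing itself.
- spot_in(camera, label): "position" ([x, y, z] in m, in the coordinates of the camera as it stood for that picture, good to about 4 mm: the middle of the surface that is visible of it).
- spot_point(camera, label): "position" ([x, y, z] in m, in the coordinates of the camera as it stood for that picture, good to about 4 mm: a listed point, or the origin of a listed thing).
The state is a dict: "clock": time; "qpos": joint angles; "qvel": joint speeds; "tau": joint torques, N m; "position": TCP position; "ee_rot": TCP orientation; "force": force on the tool from outside, world axes, zero at the start; "moment": the same for the moment, N m; "width": opening from 0.0 (shut) to 1.0 (fully open).
Only numpy, scipy, OpenCV 4.12 (cv2) and the standard library are available. Lean on these libraries where they do the work, as an engineer would, in place of code of your own. Each camera call takes 0.05 s, during which the arm holds its last target.

## Task

Look which sign stands in the bay of the sign stand, and pull the stand's spring-loaded sliding leg out until its white pointer is on the band of that sign's colour, with a finger in the cheek's notch and the orange cam lever still open. Pausing there, squeeze the lever fully shut against the leg without the pointer leaving that band. The clamp screw is not yet tight, so do not let go: finish while still gripping leg and shut lever, the pointer on the band, and leave the signs and the crockery and tea box alone.

Things in the scene. Friction and masses are not known exactly. Their poses are not given: they have to be found in the camera images.
- grip (a point): Centre of the leg's clamp collar, 45 mm above the counter, moving with the leg. Axes: x the way the leg pulls out, y to the lever side, z up. Fingers come down here, closing along y, one in the cheek's notch, one outside the lever. Cheek face at y = -20 mm, shut lever's outer face at +16 mm, so 36 mm between; open, that face is at +34 mm abreast of x = +20 mm, +37 mm at the tip
- cheek (a point): Aluminium finger rest on the leg's side away from the lever; this point is the middle of the upright face to press, 20 mm to -y of grip, axes as there. Two ears 6 mm thick stand out 40 mm from that face at x = +23 and -23 mm: a notch 40 mm wide, open above, 27 to 63 mm above the counter. A finger in it, gripper still wide, takes the leg along by an ear
- leg (a joint): How far the black leg (22 mm wide, rubber foot) is pulled out, 0 to 0.13 m. A spring (2.5 to 4 N, plus 1 N friction) draws it back to 0, where it starts, whenever it is not held, lever shut or not. The pointer is on the middle of the blue band at 0.03, yellow 0.07, green 0.11
- lever (a joint): Angle of the orange cam lever on the collar (60 mm long, 8 thick, 34 tall, upright hinge pin at x = -28, y = +12 mm from grip, free end to +x; rides with the leg): 0 shut, flat along the leg; 0.3 to 0.36 rad open at the start. Friction, 3 to 4 N at the free end; it stays where it is left
- lever_tip (a point): Free end of the orange lever, mid thickness and mid height
- pointer (a point): Middle of the white pointer bar (4 mm wide, 112 mm long, across the leg near its rear end, just above the plate); moves with the leg, 90 mm behind the collar's centre. Axes as grip
- bay (a point): Centre of the sign bay on the counter, between two low dark rails (16 mm high) at the end of the stand away from the foot. The sign with its foot here is the one in use. Axes as grip
- mark_blue (a point): Middle of the blue band (14 mm wide, painted across the grey base plate). Axes as grip
- mark_yellow (a point): Middle of the yellow band (14 mm wide, painted across the grey base plate). Axes as grip
- mark_green (a point): Middle of the green band (14 mm wide, painted across the grey base plate). Axes as grip
- sign_blue: Blank blue sign, loose: foot disc 64 mm across, stem, upright panel 60 mm wide, 105 mm high in all; origin under the foot's centre. It stands in the bay or waits elsewhere on the counter
- sign_yellow: Blank yellow sign, loose: foot disc 64 mm across, stem, upright panel 75 mm wide, 120 mm high in all; origin under the foot's centre. It stands in the bay or waits elsewhere on the counter
- sign_green: Blank green sign, loose: foot disc 64 mm across, stem, upright panel 90 mm wide, 135 mm high in all; origin under the foot's centre. It stands in the bay or waits elsewhere on the counter
- mug_a: White mug, bystander, 76 mm across, 90 mm high; origin under its centre
- mug_b: White mug, bystander, 76 mm across, 90 mm high; origin under its centre
- glass: Amber glass, bystander, 72 mm across, 80 mm high; origin under its centre
- teabox: Yellow tea box, bystander, 80 x 130 x 70 mm; origin under its centre
- stand: The sign stand, fixed to the counter: grey base plate 360 x 130 x 8 mm, origin under the plate's centre, x along the leg's pull-out direction. A socket block 70 mm high stands at x = -180 to -130 mm
Mind the look-alikes: they are no part of the job. There is more than one size of the sign_blue; the one meant has the size given above.

How it is judged:
By the outcome, as a careful person would: the job done as asked, in the order asked, and still so for the second after the job is handed in, while the arm keeps its last pose, push and grip.
It also fails if it takes over 32 s, if anything falls off the work surface, if the arm or the gripper's body presses on something with over 40 N, if the wrist force passes 120 N, or if a joint passes its speed limit or range.

## Working session

There is one attempt and no reset: what is moved stays moved. The work goes in short steps, Python scripts to look and compute and a tool call to move; the robot and the scene stay as the last step left them, time stands still between calls to the robot, and variables do not carry over. Pictures are saved under pics/ and viewed, and the job is handed in when it is done.

Besides the shell and the picture viewer there is one more tool, called after ">>>" by a JSON object that holds its "op" and its "data", one argument or row to a line. arm_command: Moves the arm, as the interface text tells. Its arguments: {"type":"object","properties":{"plan":{"type":"string"},"newtons":{"type":"number"}},"required":["plan"]}

```bash
mkdir -p pics; ls
cat > h.py <<'E'
import numpy as np,cv2
from workcell import *
def w(f,p): return f["R"].T@(np.array(p)-f["t"])
def save(f,n): cv2.imwrite("pics/"+n,f["image"][:,:,::-1])
E
python3 - <<'E'
from h import *
np.set_printoptions(precision=4,suppress=True)
for c in("top","side"):
    f=grab_frame(c);save(f,c+"0.png")
    print(c,f["R"].T@-f["t"],f["mtx"][0])
    for l in("grip","cheek","lever_tip","pointer","bay","mark_blue","mark_yellow","mark_green","stand"):
        for d in spot_point(c,l)[:2]: print(l,w(f,d["position"]),round(d["p"],2))
    for l in("sign_blue","sign_yellow","sign_green","mug_a","glass","teabox"):
        for d in spot_point(c,l)[:3]: print(l,w(f,d["position"]),round(d["p"],2))
o=observe();print(o)
E
```

```text
pics
top [0.3359 0.0188 1.4291] [490.2655   0.     323.9336]
grip [0.5742 0.1062 0.0479] 0.62
cheek [0.5512 0.1029 0.0456] 0.82
lever_tip [0.6055 0.0809 0.0459] 0.65
pointer [0.561  0.1963 0.0121] 0.62
pointer [ 0.4531 -0.418   0.0023] 0.59
bay [ 0.5455  0.3198 -0.0007] 0.86
bay [0.5573 0.1944 0.0137] 0.67
mark_blue [0.5584 0.1635 0.0125] 0.86
mark_yellow [0.5667 0.1229 0.0082] 0.87
mark_yellow [ 0.4965 -0.5671 -0.0013] 0.16
mark_green [0.5687 0.0838 0.0035] 0.63
stand [ 0.5703  0.1052 -0.0001] 0.88
sign_blue [0.6032 0.5474 0.0016] 0.93
sign_blue [ 0.483   0.5767 -0.0022] 0.83
sign_blue [0.4816 0.4522 0.0004] 0.76
sign_yellow [0.5442 0.3221 0.0039] 0.57
sign_green [ 0.4484 -0.4182  0.0003] 0.92
mug_a [ 0.4989 -0.5685 -0.0011] 0.58
mug_a [ 0.2994 -0.3097 -0.0004] 0.55
glass [ 0.6204 -0.4443  0.0009] 0.88
teabox [0.3301 0.3512 0.    ] 0.81
teabox [ 0.5459  0.3202 -0.0007] 0.7
teabox [0.5566 0.1952 0.0106] 0.45
side [0.2138 0.9952 1.2418] [567.3153   0.     319.7631]
grip [0.5732 0.1075 0.0444] 0.86
cheek [0.5573 0.1057 0.0484] 0.86
lever_tip [0.5688 0.0834 0.0053] 0.46
lever_tip [0.605
[... 449 characters left out ...]
gn_green [ 0.4508 -0.4076  0.0014] 0.56
sign_green [0.5718 0.1058 0.0465] 0.51
mug_a [ 0.4993 -0.5662 -0.0027] 0.97
mug_a [ 0.305  -0.3047 -0.0004] 0.59
glass [ 0.6182 -0.44   -0.0034] 0.93
teabox [0.5682 0.1298 0.0085] 0.67
teabox [0.3346 0.3565 0.0013] 0.65
{'clock': 1.6, 'qpos': array([ 1.0302,  0.048 ,  0.0992,  1.622 , -0.    ,  1.443 ]), 'qvel': array([ 0.0009,  0.0002,  0.0018,  0.0007, -0.    ,  0.0003]), 'tau': array([ -0.0002, -33.8631,  32.0145,   0.0014,  -0.0003,   0.    ]), 'position': array([0.2106, 0.4809, 0.2313]), 'ee_rot': array([-1.6117,  1.5707, -2.0245]), 'force': array([-0.555,  0.132, -0.229]), 'moment': array([-0.0199, -0.0505,  0.012 ]), 'width': 0.9991476291664346}
```

View pics/top0.png

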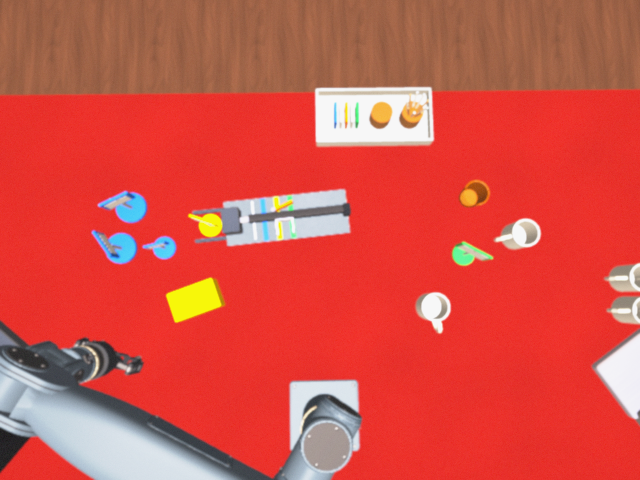

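View pics/side0.png

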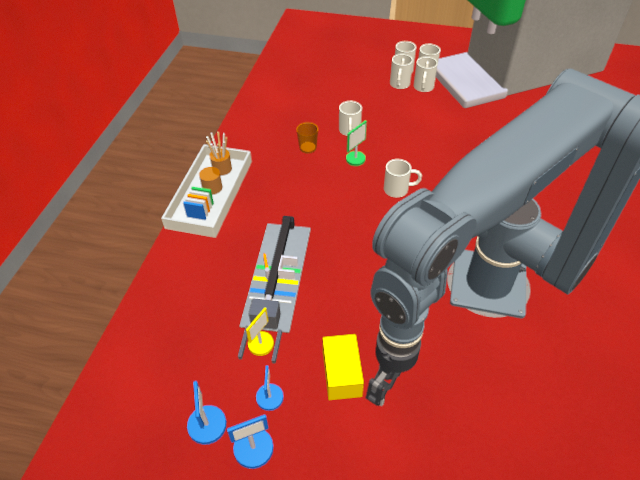

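Run:
```python
import cv2
a=cv2.imread('pics/top0.png')[200:420,240:420] if 0 else cv2.imread('pics/top0.png')
b=cv2.imread('pics/side0.png')
cv2.imwrite('pics/t1.png',cv2.resize(a[190:340,200:400] if 0 else a,(640,480)))
```

```text
(no output)
```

The top view shows the yellow sign (about px 210,225) in the bay rails. The three blue signs and the green one stand elsewhere. The orange lever is at about (285,204), on the far (+x) side of the leg. Next I'll refine the stand's axis.

```bash
cat > cloud.py <<'E'
from h import *
def cloud(f):
    d=f["depth"];v,u=np.nonzero(d>0);z=d[v,u];K=f["mtx"]
    P=np.stack([(u-K[0,2])/K[0,0]*z,(v-K[1,2])/K[1,1]*z,z],1)
    return (P-f["t"])@f["R"],f["image"][v,u].astype(int)
E
python3 - <<'E'
from cloud import *
np.set_printoptions(precision=4,suppress=True)
for c in("top","side"):
    f=grab_frame(c);P,C=cloud(f)
    m=(P[:,0]>.45)&(P[:,0]<.7)&(P[:,1]>-.12)&(P[:,1]<.32)
    P=P[m];C=C[m]
    grey=(np.ptp(C,axis=1)<40)&(C.min(1)>90)&(P[:,2]<.02)&(P[:,1]<.29)
    r=cv2.minAreaRect(P[grey][:,:2].astype(np.float32)*1000);print(c,"plate",r)
    dark=(C.max(1)<70)&(P[:,2]>.025)&(P[:,1]<.2)
    Q=P[dark];l=cv2.fitLine(Q[:,:2].astype(np.float32),cv2.DIST_HUBER,0,.01,.01).ravel();print("leg",l,len(Q),Q[:,2].min(),Q[:,2].max(),Q[:,1].min())
    org=(C[:,0]>180)&(C[:,1]>90)&(C[:,1]<200)&(C[:,2]<80)&(P[:,2]>.02)&(P[:,1]<.2)
    Q=P[org]; print("orange",len(Q),Q.min(0) if len(Q) else 0,Q.max(0) if len(Q) else 0)
    im=f["image"][:,:,::-1]
    s=(im[170:260,180:370] if c=="top" else im[200:360,220:330])
    cv2.imwrite(f"pics/{c}_z.png",cv2.resize(s,None,fx=4 if c=="top" else 3.6,fy=4 if c=="top" else 3.6,interpolation=cv2.INTER_CUBIC))
E
```

```text
top plate ((565.948974609375, 108.03710174560547), (129.4015655517578, 372.6546630859375), 5.564188003540039)Traceback (most recent call last):
  File "<stdin>", line 10, in <module>
cv2.error: OpenCV(4.12.0) /io/opencv/modules/imgproc/src/linefit.cpp:50: error: (-215:Assertion failed) count > 0 in function 'fitLine2D_wods'
```

Run:
```python
from cloud import *
np.set_printoptions(precision=4,suppress=True)
for c in("top","side"):
    f=grab_frame(c);P,C=cloud(f)
    m=(P[:,0]>.45)&(P[:,0]<.7)&(P[:,1]>-.12)&(P[:,1]<.32)
    P=P[m];C=C[m]
    grey=(np.ptp(C,axis=1)<40)&(C.min(1)>90)&(P[:,2]<.02)&(P[:,1]<.29)
    r=cv2.minAreaRect(P[grey][:,:2].astype(np.float32)*1000);print(c,"plate",r)
    dark=(C.max(1)<90)&(P[:,2]>.012)&(P[:,1]<.16)
    Q=P[dark];print(len(Q))
    if len(Q):
        l=cv2.fitLine(Q[:,:2].astype(np.float32),cv2.DIST_HUBER,0,.01,.01).ravel();print("leg",l,np.degrees(np.arctan2(l[1],l[0])),Q[:,2].min(),Q[:,2].max(),Q[:,1].min())
    org=(C[:,0]>180)&(C[:,1]>90)&(C[:,1]<200)&(C[:,2]<80)&(P[:,2]>.02)&(P[:,1]<.2)
    Q=P[org]; print("orange",len(Q),Q.min(0) if len(Q) else 0,Q.max(0) if len(Q) else 0)
    im=f["image"][:,:,::-1]
    s=(im[170:260,180:370] if c=="top" else im[200:360,220:330])
    k=4 if c=="top" else 3.6
    cv2.imwrite(f"pics/{c}_z.png",cv2.resize(s,None,fx=k,fy=k,interpolation=cv2.INTER_CUBIC))
```

```text
top plate ((565.8978881835938, 107.90336608886719), (128.9156494140625, 372.20928955078125), 5.4509663581848145)
59
leg [ 0.9998  0.0214  0.581  -0.0731] 1.2273697 0.037213718394521825 0.04874707242788113 -0.08155872520081404
orange 25 [0.5797 0.0832 0.0251] [0.6013 0.1275 0.0661]
side plate ((567.0607299804688, 107.61255645751953), (130.91795349121094, 373.3087158203125), 5.38501501083374)
530
leg [ 0.0653 -0.9979  0.5699  0.0318] -86.255264 0.012177371731564555 0.06278088664004036 -0.08252588903472548
orange 29 [0.5851 0.082  0.0546] [0.6048 0.1237 0.0663]
```

```bash
sleep 1
```

```text
(no output)
```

View pics/top_z.png

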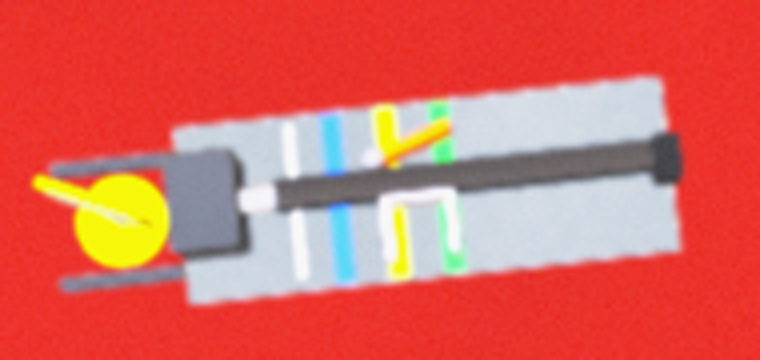

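View pics/side_z.png

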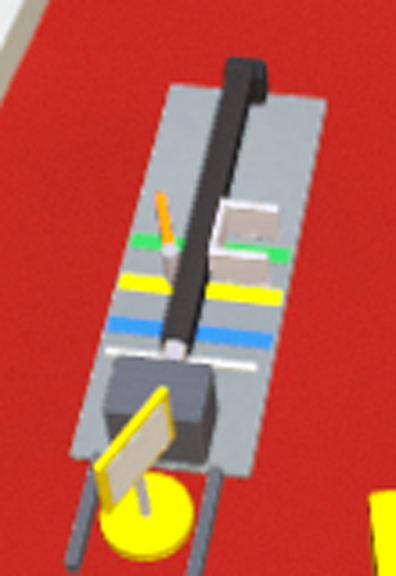

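Run:
```python
from cloud import *
np.set_printoptions(precision=4,suppress=True)
def ray(f,u,v,z):
    d=f["R"].T@np.linalg.inv(f["mtx"])@np.array([u,v,1]);c=-f["R"].T@f["t"];return c+d*(z-c[2])/d[2]
def ang(l): a=np.degrees(np.arctan2(l[1],l[0])); return a if a<0 else a-180
f=grab_frame("top")
im=f["image"].astype(int)
K=f["mtx"];
# plate edge fit: red->grey transitions per column
for rows in ("t","b"):
    pts=[]
    for u in range(232,342):
        g=im[185:255,u,1]
        nz=np.nonzero(g>110)[0]
        if len(nz)==0: continue
        i=nz[0] if rows=="t" else nz[-1]
        j=i-1 if rows=="t" else i+1
        if not 0<=j<70: continue
        fr=(g[i]-110)/(g[i]-g[j]+1e-9)
        v=185+i+(j-i)*fr
        pts.append(ray(f,u,v,.008 if rows=="t" else .008)[:2])
    pts=np.array(pts,np.float32);l=cv2.fitLine(pts,cv2.DIST_HUBER,0,.001,.001).ravel();print(rows,l,ang(l),len(pts))
z=lambda a,b,h:ray(f,180+a/4-.4,170+b/4-.4,h)
print("blue",z(333,138,.008),z(344,260,.008));print("yel",z(384,122,.008),z(402,258,.008));print("grn",z(440,120,.008),z(455,262,.008))
print("ptr",z(290,130,.01),z(303,272,.01)); print("tip",z(450,128,.062)); print("cheek",z(385,205,.063),z(452,195,.063),z(390,262,.063),z(457,250,.063))
print("corners",z(172,128,.008),z(660,77,.008),z(680,250,.008),z(190,303,.008))
print("foot",z(667,157,.04))
f=grab_frame("side")
z=lambda a,b,h:ray(f,220+a/3.6-.4,200+b/3.6-.4,h)
print("corners",z(170,84,.008),z(327,100,.008),z(253,475,.008),z(72,455,.008))
print("yel",z(118,282,.008),z(284,297,.008));print("ptr",z(106,351,.01),z(256,367,.01))
```

```text
t [ 0.0957 -0.9954  0.6348  0.0984] -84.51113 110
b [ 0.0952 -0.9955  0.4985  0.1124] -84.5373 110
blue [0.606  0.1682 0.008 ] [0.5157 0.1605 0.008 ]
yel [0.6174 0.1308 0.008 ] [0.5165 0.1183 0.008 ]
grn [0.6183 0.0897 0.008 ] [0.513  0.0797 0.008 ]
ptr [0.612  0.1994 0.01  ] [0.5071 0.1901 0.01  ]
tip [0.6018 0.08   0.062 ]
cheek [0.5472 0.1261 0.063 ] [0.5537 0.079  0.063 ] [0.5068 0.1229 0.063 ] [0.5146 0.0759 0.063 ]
corners [0.6151 0.2859 0.008 ] [ 0.6484 -0.0729  0.008 ] [ 0.5194 -0.0847  0.008 ] [0.4859 0.2722 0.008 ]
foot [ 0.5827 -0.0746  0.04  ]
corners [ 0.6486 -0.07    0.008 ] [ 0.5184 -0.0813  0.008 ] [0.4825 0.275  0.008 ] [0.6121 0.288  0.008 ]
yel [0.6276 0.1341 0.008 ] [0.5013 0.1196 0.008 ]
ptr [0.6159 0.1982 0.01  ] [0.5044 0.1872 0.01  ]
```

```bash
cat > rel.py <<'E'
from h import *
from scipy.spatial.transform import Rotation as Ro
np.set_printoptions(precision=4,suppress=True)
A=np.radians(-84.52);U=np.array([np.cos(A),np.sin(A),0]);V=np.array([-np.sin(A),np.cos(A),0]);G=np.array([.567,.1045,0.])
def rel(flip=None):
    o=observe();R=Ro.from_euler("xyz",o["ee_rot"]).as_matrix();p=o["position"]
    print("clk",o["clock"],"p",p,"local(mm)",1e3*(p-G)@U,1e3*(p-G)@V,1e3*p[2],"F",o["force"],"F.u,v",o["force"]@U,o["force"]@V,"w",o["width"]*85.4,"q",o["qpos"])
    for s in(1,-1):
        T=np.stack([[0,0,-1],s*V,np.cross([0,0,-1],s*V)],1)
        print(s,"rotvec tool",Ro.from_matrix(R.T@T).as_rotvec(), "final axes y,z",T[:,1],T[:,2])
    return o,R,p
E
python3 - <<'E'
from rel import *
o,R,p=rel();print(R)
t=G+V*-.002;t[2]=.2
print("shift in current tool",1e3*R.T@(t-p))
E
```

```text
clk 1.85 p [0.2106 0.4809 0.2313] local(mm) -408.70531977716126 -318.795832567461 231.3110023983405 F [0.26   0.1252 0.0369] F.u,v -0.09976903732229779 0.2707659233050201 w 85.39129543011931 q [ 1.0302  0.048   0.0992  1.622  -0.      1.443 ]
1 rotvec tool [ 1.0623  0.     -0.    ] final axes y,z [0.9954 0.0955 0.    ] [ 0.0955 -0.9954  0.    ]
-1 rotvec tool [-2.0793  0.      0.    ] final axes y,z [-0.9954 -0.0955 -0.    ] [-0.0955  0.9954  0.    ]
[[ 0.      0.4012  0.916 ]
 [-0.      0.916  -0.4012]
 [-1.      0.      0.    ]]
shift in current tool [  31.318  -202.7749  475.6906]
```

>>> {"op": "arm_command", "data": {
  "plan": "85 0 -12 28 0 0 0;85 0 -12 28 0 0 0;85 0 -12 28 0 0 0;85 0 -12 28 0 0 0;85 0 -12 28 0 0 0;85 0 -12 28 0 0 0;85 0 -12 28 0 0 0;85 0 -12 28 0 0 0;85 0 -12 28 0 0 0;85 0 -12 28 0 0 0;85 0 -12 28 0 0 0;85 0 -12 28 0 0 0",
  "newtons": 30
}}

```text
clock: 2.85
position: [0.4615, 0.2129, 0.2315]
ee_rot: [0.895, 1.57, 0.482]
force: [0.7, 2.6, -0.4]
width: 0.997
```

>>> {"op": "arm_command", "data": {
  "plan": "85 0 0 0 0.1 0 0;85 0 0 0 0.1 0 0;85 0 0 0 0.1 0 0;85 0 0 0 0.1 0 0;85 0 0 0 0.1 0 0;85 0 0 0 0.1 0 0;85 0 0 0 0.1 0 0;85 0 0 0 0.1 0 0;85 0 0 0 0.1 0 0;85 0 0 0 0.1 0 0;85 0 0 0 0.0623 0 0;85 0 0 0 0 0 0"
}}

```text
clock: 3.85
position: [0.4606, 0.2142, 0.2313]
ee_rot: [1.944, 1.571, 0.468]
force: [-0.6, 0.9, -0.3]
width: 0.991
```

Run:
```python
from rel import *
o,R,p=rel();t=G+V*-.002;t[2]=.15
print("shift in current tool",1e3*R.T@(t-p))
```

```text
clk 3.85 p [0.4606 0.2142 0.2313] local(mm) -119.35853873463454 -95.39853658691148 231.34891884376486 F [-0.5529  0.8853 -0.322 ] F.u,v -0.9340418188120125 -0.4658279114043668 w 84.65365604296076 q [0.3032 0.0037 0.0541 1.6211 0.     1.7792]
1 rotvec tool [-0.0009 -0.     -0.0001] final axes y,z [0.9954 0.0955 0.    ] [ 0.0955 -0.9954  0.    ]
-1 rotvec tool [ 3.1407 -0.0001  0.    ] final axes y,z [-0.9954 -0.0955 -0.    ] [-0.0955  0.9954  0.    ]
shift in current tool [ 81.3522  93.4983 119.2782]
```

>>> {"op": "arm_command", "data": {
  "plan": "85 0 13.4 17 0 0 0;85 0 13.4 17 0 0 0;85 0 13.4 17 0 0 0;85 0 13.4 17 0 0 0;85 0 13.4 17 0 0 0;85 0 13.4 17 0 0 0;85 0 13.4 17 0 0 0;85 30 0 0 0 0 0;85 30 0 0 0 0 0;85 30 0 0 0 0 0;85 30 0 0 0 0 0;85 25 0 0 0 0 0"
}}

```text
clock: 4.85
position: [0.5645, 0.1045, 0.0839]
ee_rot: [-1.602, 1.569, -3.076]
force: [0.3, 0.6, 0.1]
width: 0.995
```

Run:
```python
from rel import *
o,R,p=rel()
for c in("top","side"):
    f=grab_frame(c)
    im=f["image"][:,:,::-1]
    s=(im[140:290,180:380] if c=="top" else im[170:370,190:370])
    k=4 if c=="top" else 3
    cv2.imwrite(f"pics/{c}_2.png",cv2.resize(s,None,fx=k,fy=k,interpolation=cv2.INTER_CUBIC))
```

```text
clk 4.85 p [0.5645 0.1045 0.0839] local(mm) -0.2294303536118819 -2.4952078189254423 83.87414384630785 F [0.3169 0.5901 0.1481] F.u,v -0.5571854710578604 0.37184431491852243 w 84.95573431096645 q [ 0.0662  0.1946 -0.034   1.3441  0.      1.5396]
1 rotvec tool [ 0.0018 -0.0001  0.0019] final axes y,z [0.9954 0.0955 0.    ] [ 0.0955 -0.9954  0.    ]
-1 rotvec tool [-3.1398 -0.003  -0.0001] final axes y,z [-0.9954 -0.0955 -0.    ] [-0.0955  0.9954  0.    ]
```

View pics/side_2.png

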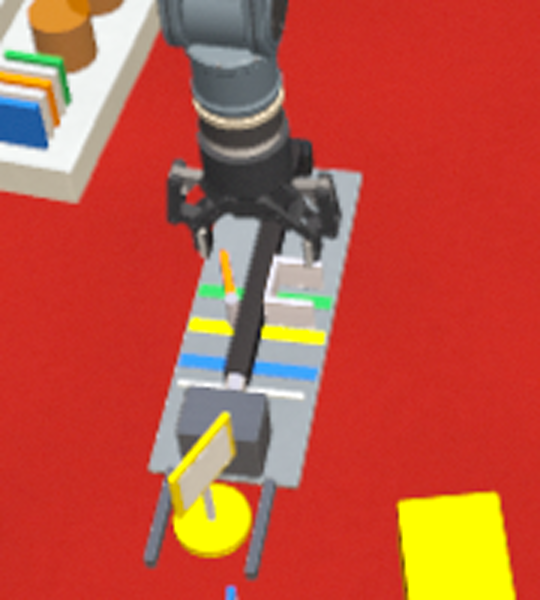

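View pics/top_2.png

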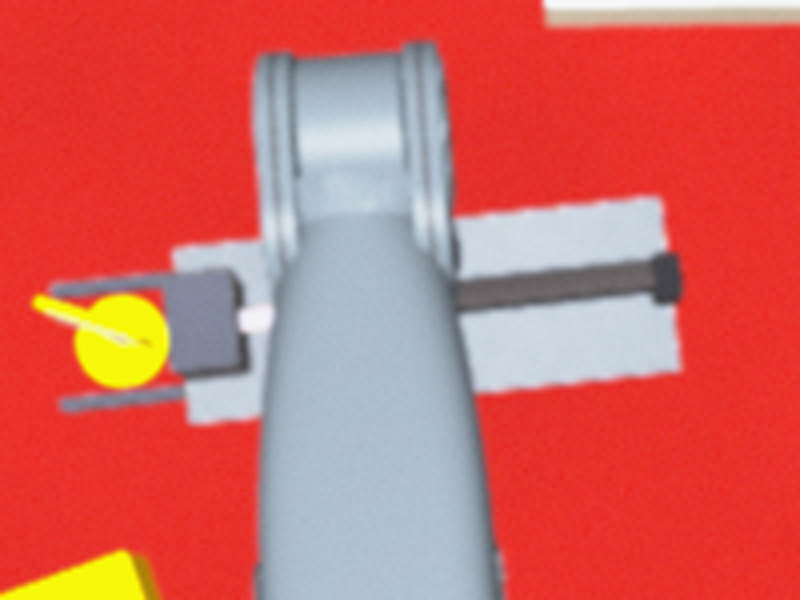

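Run:
```python
from rel import *
o=observe();p=o["position"]
f=grab_frame("side")
def pr(X):
    c=f["R"]@X+f["t"];q=f["mtx"]@c;q=q[:2]/q[2];return (q-[190,170])*3
for dz in(0,.013):
    for s in(-.049,.049): print(dz,s,pr(p+V*s+[0,0,dz]))
for x in(-26,26): print("ear tips",x,pr(G+U*x/1e3-V*.06+[0,0,.063]),pr(G+U*x/1e3-V*.02+[0,0,.063]))
a=.33;print("tip outer",pr(G+U*(-.028+.06*np.cos(a))+V*(.012+.06*np.sin(a))+[0,0,.062]))
print("ptr",[pr(G-U*.09+V*s+[0,0,.01]) for s in(-.056,.056)])
```

```text
0 -0.049 [316.0383 267.1349]
0 0.049 [206.7821 256.0681]
0.013 -0.049 [315.339 257.764]
0.013 0.049 [205.3614 246.6855]
ear tips -26 [317.4067 302.5476] [272.5267 297.9066]
ear tips 26 [327.0754 257.005 ] [283.1427 252.5846]
tip outer [227.6913 245.3033]
ptr [array([303.5454, 396.4529]), array([178.6022, 382.8171])]
```

The side view shows both fingertips straddling the leg, at zoomed px (203,250) and (310,258). One is above the notch and the other is outside the lever, which matches the prediction. I'm descending.

>>> {"op": "arm_command", "data": {
  "plan": "85.4 8 0 0 0 0 0;85.4 8 0.5 0 0 0 0;85.4 8 0 0 0 0 0;85.4 8 0 0 0 0 0;85.4 8 0 0 0 0 0;85.4 8 0 0 0 0 0;85.4 8 0 0 0 0 0;85.4 8 0 0 0 0 0;85.4 0 0 0 0 0 0"
}}

```text
clock: 5.75
position: [0.5641, 0.1046, 0.0197]
ee_rot: [-1.6, 1.567, -3.075]
force: [-0.7, 0.8, -1.7]
width: 0.999
```

Run:
```python
from rel import *
o,R,p=rel()
f=grab_frame("side");im=f["image"][:,:,::-1]
cv2.imwrite("pics/side_3.png",cv2.resize(im[200:340,210:330],None,fx=5,fy=4.28*5/4.28,interpolation=cv2.INTER_CUBIC)[:600])
```

```text
clk 5.75 p [0.5641 0.1046 0.0197] local(mm) -0.3845875745590374 -2.9049814977205606 19.694902718522076 F [-0.7189  0.7988 -1.6844] F.u,v -0.8638004407138681 -0.6393314239066795 w 85.30095437200879 q [ 0.0665  0.2362 -0.1166  1.2221 -0.      1.5416]
1 rotvec tool [ 0.     -0.0001  0.0041] final axes y,z [0.9954 0.0955 0.    ] [ 0.0955 -0.9954  0.    ]
-1 rotvec tool [-3.1416 -0.0065 -0.0002] final axes y,z [-0.9954 -0.0955 -0.    ] [-0.0955  0.9954  0.    ]
```

View pics/side_3.png

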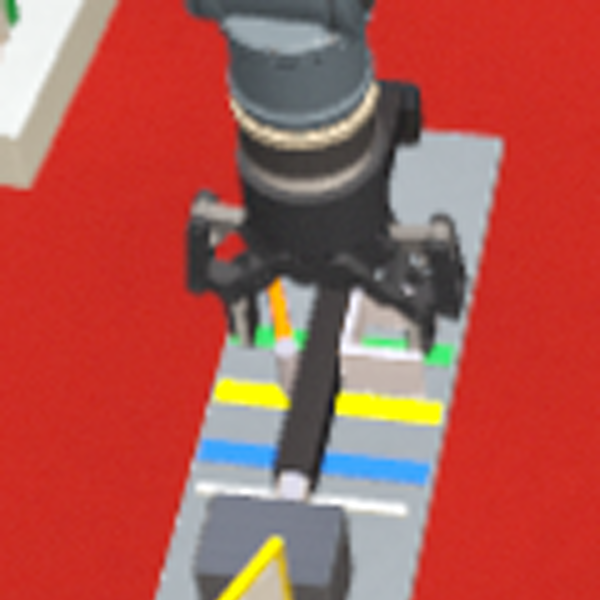

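The near ear hides most of the finger, and its back is near the ears' open end (px 430,340). I'll shift 4.5 mm toward the lever side and narrow slightly, so it sits properly in the notch, then check.

>>> {"op": "arm_command", "data": {
  "plan": "80 0 1.5 0 0 0 0;80 0 1.5 0 0 0 0;80 0 1.5 0 0 0 0;80 0 0 0 0 0 0"
}}

```text
clock: 6.13
position: [0.5714, 0.1052, 0.0231]
ee_rot: [1.557, 1.569, 0.082]
force: [0.5, -0.3, 1.2]
width: 0.938
```

Run:
```python
from rel import *
o,R,p=rel()
f=grab_frame("side");im=f["image"][:,:,::-1]
cv2.imwrite("pics/side_4.png",cv2.resize(im[230:310,230:330],None,fx=7,fy=7,interpolation=cv2.INTER_CUBIC))
```

```text
clk 6.1333 p [0.5714 0.1052 0.0231] local(mm) -0.32280135432285884 4.426928659200297 23.100196990750497 F [ 0.4704 -0.332   1.164 ] F.u,v 0.3753823478335705 0.4365944420779196 w 80.13796963425794 q [ 0.0667  0.2454 -0.0986  1.225   0.      1.5419]
1 rotvec tool [ 0.      0.     -0.0018] final axes y,z [0.9954 0.0955 0.    ] [ 0.0955 -0.9954  0.    ]
-1 rotvec tool [-3.1416  0.0028  0.    ] final axes y,z [-0.9954 -0.0955 -0.    ] [-0.0955  0.9954  0.    ]
```

View pics/side_4.png

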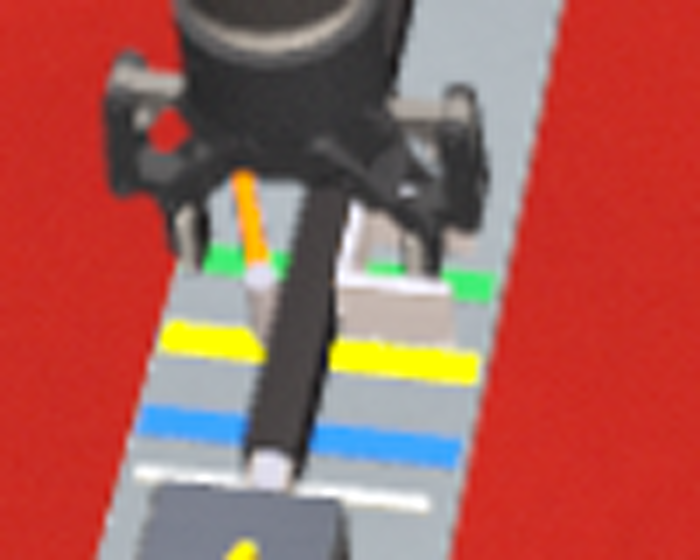

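>>> {"op": "arm_command", "data": {
  "plan": "80 0 0 6.4 0 0 0;80 0 0 6.4 0 0 0;80 0 0 6.4 0 0 0;80 0 0 6.4 0 0 0;80 0 0 6.4 0 0 0;80 0 0 6.4 0 0 0;80 0 0 6.4 0 0 0;80 0 0 6.4 0 0 0;80 0 0 6.4 0 0 0;80 0 0 6.4 0 0 0;80 0 0 6.4 0 0 0;80 0 0 6.4 0 0 0"
}}

```text
clock: 7.18
position: [0.5779, 0.0281, 0.0226]
ee_rot: [1.838, 1.57, 0.363]
force: [0.7, 4.2, 4.8]
width: 0.936
```

>>> {"op": "arm_command", "data": {
  "plan": "80 0 0 0 0 0 0;80 0 0 0 0 0 0"
}}

```text
clock: 7.35
position: [0.5776, 0.0276, 0.0221]
ee_rot: [-0.301, 1.569, -1.777]
force: [0.1, 2.7, 1.0]
width: 0.94
```

```bash
cat > look.py <<'E'
from rel import *
import sys
o,R,p=rel()
for c in("side","top"):
    f=grab_frame(c);im=f["image"][:,:,::-1]
    s=im[220:340,220:340] if c=="side" else im[160:260,210:370]
    cv2.imwrite(f"pics/{c}_{sys.argv[1]}.png",cv2.resize(s,None,fx=5,fy=5,interpolation=cv2.INTER_CUBIC))
    for d in spot_point(c,"pointer")[:2]: print(c,"ptr",round(d["p"],2),1e3*(w(f,d["position"])-G)@U+90)
E
python3 look.py 5
```

```text
clk 7.35 p [0.5776 0.0276 0.0221] local(mm) 77.5815110983849 3.2299576615096544 22.079938665956718 F [0.0838 2.7248 0.9533] F.u,v -2.704316107230445 0.34367714716794223 w 80.294125580899 q [-0.0674  0.2418 -0.1051  1.2242 -0.0015  1.4086]
1 rotvec tool [-0.0008  0.0015  0.0005] final axes y,z [0.9954 0.0955 0.    ] [ 0.0955 -0.9954  0.    ]
-1 rotvec tool [ 3.1408  0.0007 -0.0023] final axes y,z [-0.9954 -0.0955 -0.    ] [-0.0955  0.9954  0.    ]
side ptr 0.58 67.3828900688979
side ptr 0.43 472.9760086583192
top ptr 0.82 70.62881819724767
```

View pics/side_5.png

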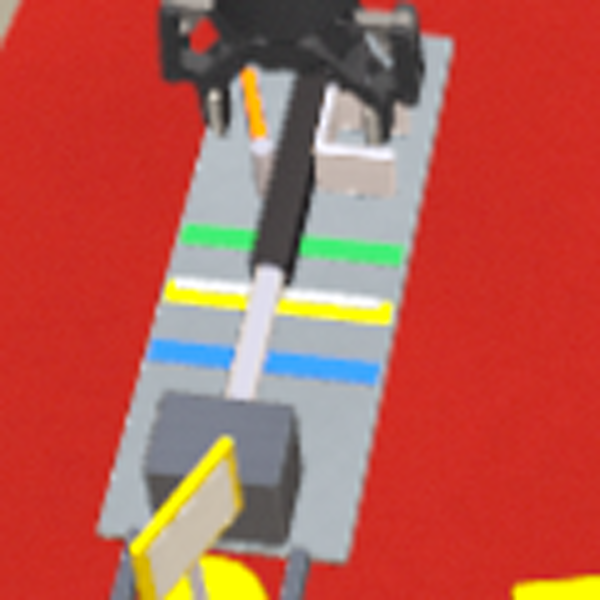

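View pics/top_5.png

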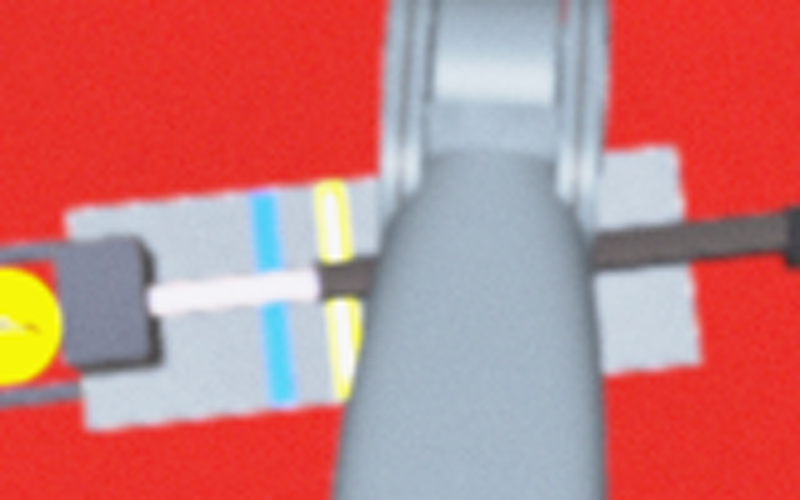

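```bash
cat > prof.py <<'E'
from rel import *
for c in("top","side"):
    f=grab_frame(c);im=f["image"].astype(np.float32)
    for v in(-.045,.045):
        s=np.arange(-40,-0.9,1.5)
        X=np.array([G+U*a/1e3+V*v+[0,0,.008] for a in s])
        q=(X@f["R"].T+f["t"])@f["mtx"].T;q=(q[:,:2]/q[:,2:]).astype(np.float32)
        col=cv2.remap(im,q[None,:,0],q[None,:,1],cv2.INTER_LINEAR)[0]
        print(c,v);print(np.c_[s,col][:, [0,1,2,3]].round(0).astype(int).tolist())
E
python3 prof.py
```

```text
top -0.045
[[-40, 195, 206, 218], [-38, 195, 206, 218], [-37, 195, 206, 218], [-36, 197, 207, 218], [-34, 200, 210, 218], [-32, 209, 217, 214], [-31, 224, 229, 206], [-30, 235, 238, 202], [-28, 243, 244, 204], [-26, 247, 247, 215], [-25, 247, 247, 236], [-24, 247, 247, 244], [-22, 247, 247, 245], [-20, 240, 241, 236], [-19, 229, 231, 222], [-18, 202, 206, 198], [-16, 162, 170, 166], [-14, 146, 156, 158], [-13, 137, 151, 160], [-12, 138, 152, 163], [-10, 142, 156, 167], [-8, 145, 159, 171], [-7, 148, 162, 176], [-6, 150, 165, 179], [-4, 153, 168, 182], [-2, 156, 170, 184], [-1, 158, 172, 187]]
top 0.045
[[-40, 195, 204, 217], [-38, 196, 204, 218], [-37, 196, 205, 218], [-36, 197, 206, 219], [-34, 201, 211, 217], [-32, 208, 216, 214], [-31, 224, 230, 203], [-30, 238, 241, 195], [-28, 243, 244, 201], [-26, 247, 247, 211], [-25, 247, 247, 231], [-24, 247, 247, 246], [-22, 247, 247, 246], [-20, 247, 247, 240], [-19, 247, 247, 220], [-18, 247, 247, 195], [-16, 247, 247, 160], [-14, 246, 246, 148], [-13, 242, 244, 172], [-12, 235, 238, 193], [-10, 220, 225, 207], [-8, 209, 216, 216], [-7, 2
[... 586 characters left out ...]
 [-7, 175, 183, 188], [-6, 175, 183, 188], [-4, 175, 183, 188], [-2, 175, 182, 188], [-1, 175, 183, 189]]
side 0.045
[[-40, 173, 180, 187], [-38, 173, 180, 187], [-37, 173, 180, 187], [-36, 174, 181, 188], [-34, 174, 181, 187], [-32, 175, 181, 184], [-31, 193, 197, 158], [-30, 228, 228, 108], [-28, 255, 253, 58], [-26, 255, 254, 27], [-25, 255, 255, 0], [-24, 251, 248, 57], [-22, 247, 242, 111], [-20, 247, 244, 168], [-19, 252, 250, 222], [-18, 251, 252, 252], [-16, 241, 243, 245], [-14, 231, 234, 237], [-13, 210, 215, 219], [-12, 189, 196, 200], [-10, 181, 188, 194], [-8, 178, 185, 191], [-7, 176, 183, 189], [-6, 176, 183, 189], [-4, 176, 183, 189], [-2, 177, 184, 190], [-1, 177, 185, 191]]
```

Both views put the pointer at the middle of the yellow band, within about 1 mm. In the top view yellow shows on both sides of it, and the lever is still open. The offset in the side view matches the parallax seen at the start. Next I'll centre across the leg at y≈-2 and squeeze in steps.

>>> {"op": "arm_command", "data": {
  "plan": "80 0 -1.5 0 0 0 0;80 0 -1.5 0 0 0 0;80 0 -1.2 0 0 0 0;80 0 -1 0 0 0 0;80 0 0 0 0 0 0;80 0 0 0 0 0 0"
}}

```text
clock: 8.15
position: [0.5722, 0.0284, 0.0221]
ee_rot: [-2.178, 1.57, 2.63]
force: [1.6, 3.2, -1.5]
width: 0.939
```

```bash
python3 look.py 6
```

```text
clk 8.15 p [0.5722 0.0284 0.0221] local(mm) 76.27290433407232 -2.1064586530215563 22.13697676457656 F [ 1.5743  3.2345 -1.5098] F.u,v -3.0693255009044726 1.8759965113610386 w 80.18942681878981 q [-0.0676  0.2285 -0.1206  1.2221  0.0003  1.4075]
1 rotvec tool [ 0.0001 -0.0003  0.0005] final axes y,z [0.9954 0.0955 0.    ] [ 0.0955 -0.9954  0.    ]
-1 rotvec tool [-3.1415 -0.0008 -0.0005] final axes y,z [-0.9954 -0.0955 -0.    ] [-0.0955  0.9954  0.    ]
side ptr 0.59 65.1645989258889
top ptr 0.59 70.80458567208717
top ptr 0.37 -264.7587169936816
```

View pics/side_6.png

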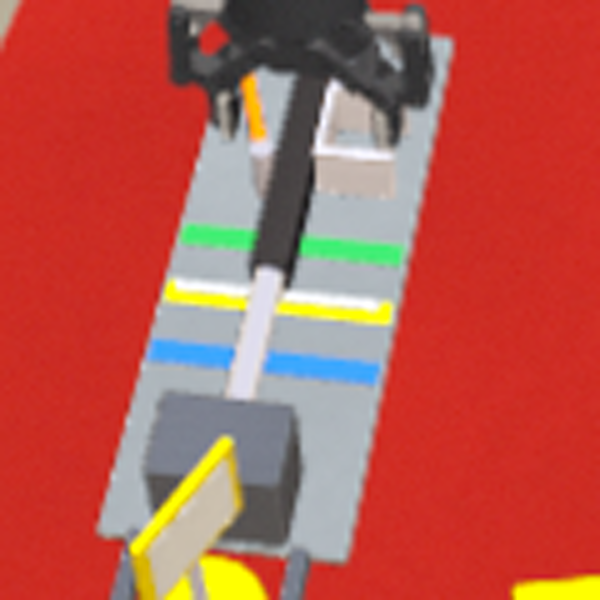

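>>> {"op": "arm_command", "data": {
  "plan": "80 0 0 1 0 0 0;80 0 0 0.5 0 0 0;72 0 0 0 0 0 0;66 0 0 0 0 0 0;60 0 0 0 0 0 0;55 0 0 0 0 0 0;50 0 0 0 0 0 0;46 0 0 0 0 0 0;46 0 0 0 0 0 0",
  "newtons": 35
}}

```text
clock: 9.1
position: [0.5736, 0.0267, 0.023]
ee_rot: [1.435, 1.569, -0.04]
force: [2.5, 3.5, 4.5]
width: 0.539
```

```bash
python3 look.py 7;python3 prof.py | head -4
```

```text
clk 9.1 p [0.5736 0.0267 0.023 ] local(mm) 78.06526867667075 -0.8684982373006939 23.03028535794794 F [2.5232 3.4559 4.4503] F.u,v -3.199141619074659 2.841709822910593 w 46.043029081401805 q [-0.0703  0.2284 -0.119   1.2214  0.0001  1.4046]
1 rotvec tool [ 0.0002  0.0003 -0.002 ] final axes y,z [0.9954 0.0955 0.    ] [ 0.0955 -0.9954  0.    ]
-1 rotvec tool [-3.1413  0.0032  0.0004] final axes y,z [-0.9954 -0.0955 -0.    ] [-0.0955  0.9954  0.    ]
side ptr 0.62 65.18146084827649
side ptr 0.54 92.30139208205031
top ptr 0.77 72.07264978942096
top -0.045
[[-40, 195, 206, 218], [-38, 195, 206, 218], [-37, 196, 206, 218], [-36, 198, 207, 218], [-34, 199, 209, 217], [-32, 207, 216, 213], [-31, 223, 228, 205], [-30, 236, 238, 192], [-28, 243, 244, 171], [-26, 247, 247, 175], [-25, 247, 247, 206], [-24, 247, 247, 227], [-22, 247, 247, 241], [-20, 247, 247, 246], [-19, 247, 247, 245], [-18, 245, 246, 223], [-16, 243, 244, 187], [-14, 219, 222, 161], [-13, 184, 190, 138], [-12, 161, 170, 140], [-10, 140, 151, 150], [-8, 137, 149, 158], [-7, 139, 153, 165], [-6, 144, 157, 170], [-4, 148, 161, 174], [-2, 151, 164, 177], [-1, 154, 167, 181]]
top 0.045
[[-40, 194, 205, 218], [-38, 196, 206, 219], [-37, 196, 206, 218], [-36, 196, 207, 218], [-34, 201, 211, 216], [-32, 208, 216, 214], [-31, 224, 229, 201], [-30, 238, 240, 188], [-28, 243, 244, 169], [-26, 247, 247, 163], [-25, 247, 247, 198], [-24, 247, 247, 228], [-22, 247, 247, 239], [-20, 247, 247, 246], [-19, 247, 247, 244], [-18, 247, 247, 233], [-16, 247, 247, 201], [-14, 246, 246, 183], [-13, 242, 244, 187], [-12, 235, 238, 195], [-10, 220, 224, 208], [-8, 209, 215, 216], [-7, 202, 210, 218], [-6, 198, 208, 220], [-4, 198, 209, 220], [-2, 198, 210, 221], [-1, 199, 209, 221]]
```

View pics/side_7.png

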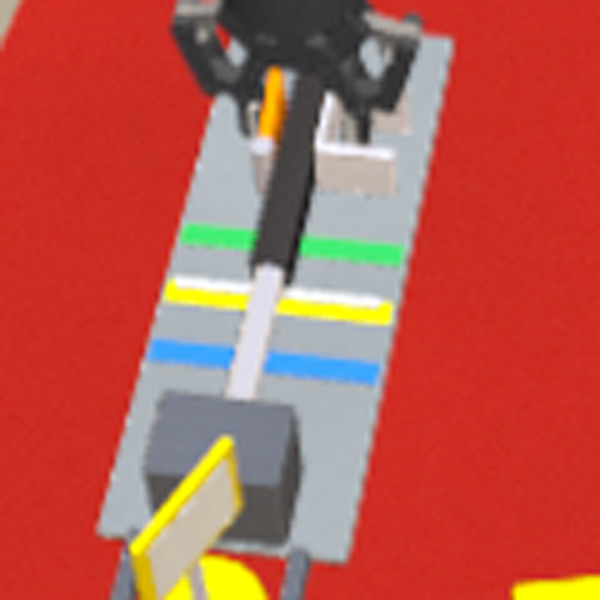

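View pics/top_7.png

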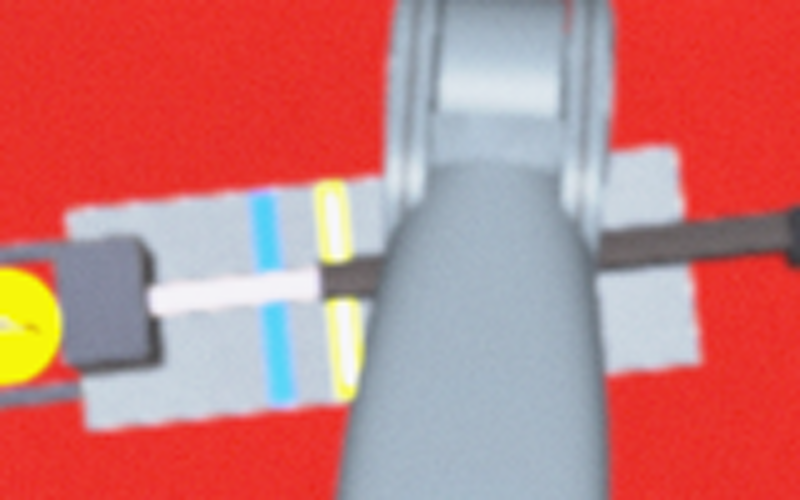

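The pointer is centred in the yellow band in the top view, and the lever is partly closed. I'll finish the squeeze.

>>> {"op": "arm_command", "data": {
  "plan": "43 0 -0.5 0 0 0 0;40 0 -0.5 0 0 0 0;37 0 0 0 0 0 0;34 0 0 0 0 0 0;30 0 0 0 0 0 0;26 0 0 0 0 0 0;20 0 0 0 0 0 0;20 0 0 0 0 0 0;20 0 0 0 0 0 0;20 0 0 0 0 0 0",
  "newtons": 35
}}

```text
clock: 10.23
position: [0.5752, 0.0267, 0.0236]
ee_rot: [1.555, 1.563, 0.079]
force: [9.1, 4.7, 4.3]
width: 0.404
```

```bash
python3 look.py 8;python3 prof.py | head -4
```

```text
clk 10.2333 p [0.5752 0.0267 0.0236] local(mm) 78.21882991015956 0.7545323046886986 23.55660014895785 F [9.0905 4.7368 4.2822] F.u,v -3.8470480117723915 9.501340649250999 w 34.52031905829712 q [-0.0706  0.2263 -0.1203  1.2168  0.0011  1.4056]
1 rotvec tool [-0.0011  0.0001 -0.0074] final axes y,z [0.9954 0.0955 0.    ] [ 0.0955 -0.9954  0.    ]
-1 rotvec tool [ 3.1404 -0.0117 -0.0002] final axes y,z [-0.9954 -0.0955 -0.    ] [-0.0955  0.9954  0.    ]
side ptr 0.94 65.92869619869853
top ptr 0.69 71.79096272147697
top ptr 0.59 109.98325892604785
top -0.045
[[-40, 194, 204, 217], [-38, 194, 204, 218], [-37, 195, 206, 218], [-36, 197, 208, 219], [-34, 199, 210, 217], [-32, 208, 217, 213], [-31, 224, 229, 206], [-30, 236, 239, 191], [-28, 244, 244, 165], [-26, 247, 247, 166], [-25, 247, 247, 194], [-24, 247, 247, 218], [-22, 247, 247, 238], [-20, 247, 247, 246], [-19, 247, 247, 245], [-18, 245, 245, 226], [-16, 242, 242, 193], [-14, 217, 220, 165], [-13, 181, 187, 137], [-12, 158, 167, 137], [-10, 139, 149, 147], [-8, 136, 147, 156], [-7, 139, 151, 163], [-6, 142, 156, 168], [-4, 146, 160, 173], [-2, 149, 164, 177], [-1, 152, 168, 181]]
top 0.045
[[-40, 195, 205, 218], [-38, 195, 205, 218], [-37, 196, 206, 218], [-36, 197, 207, 218], [-34, 201, 210, 216], [-32, 207, 215, 214], [-31, 224, 229, 200], [-30, 238, 240, 186], [-28, 243, 244, 165], [-26, 247, 247, 156], [-25, 247, 247, 190], [-24, 247, 247, 220], [-22, 247, 247, 235], [-20, 247, 247, 246], [-19, 247, 247, 243], [-18, 247, 247, 232], [-16, 247, 247, 200], [-14, 246, 246, 182], [-13, 242, 243, 185], [-12, 234, 237, 192], [-10, 219, 225, 207], [-8, 208, 216, 216], [-7, 202, 211, 218], [-6, 198, 208, 219], [-4, 197, 208, 220], [-2, 198, 209, 220], [-1, 199, 210, 221]]
```

View pics/side_8.png

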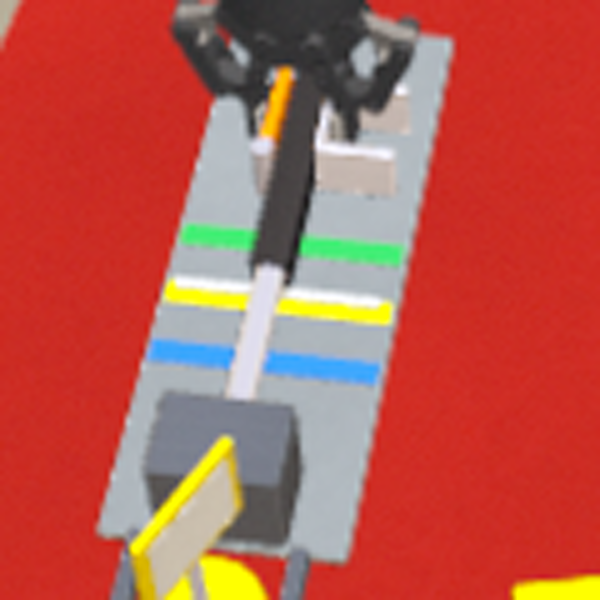

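View pics/top_8.png

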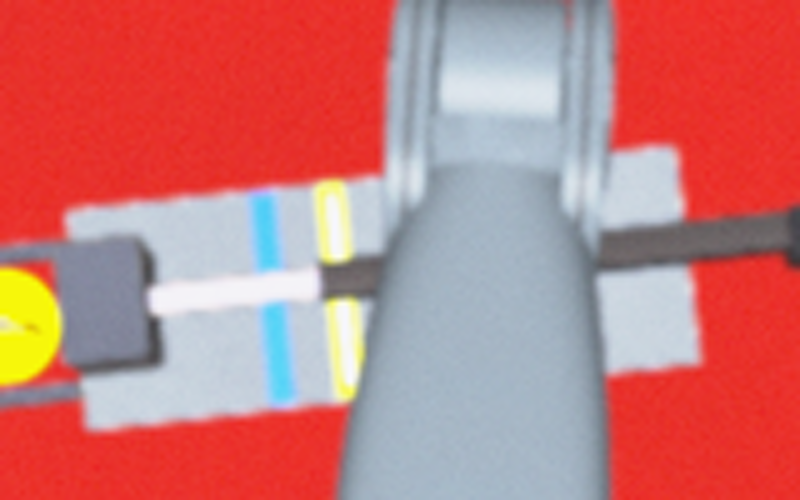

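>>> {"op": "arm_command", "data": {
  "plan": "20 0 0.7 0 0 0 0;20 0 0.7 0 0 0 0;20 0 0.7 0 0 0 0;20 0 0 0 0 0 0;20 0 0 0 0 0 0;20 0 0 0 0 0 0;20 0 0 0 0 0 0;20 0 0 0 0 0 0",
  "newtons": 45
}}

```text
clock: 11.2
position: [0.575, 0.0267, 0.0235]
ee_rot: [1.529, 1.568, 0.052]
force: [1.5, 4.6, 7.1]
width: 0.404
```

```bash
python3 look.py 9;python3 prof.py | sed -n 3,4p
python3 - <<'E'
from rel import *
f=grab_frame("side");im=f["image"][:,:,::-1]
cv2.imwrite("pics/s9z.png",cv2.resize(im[215:275,250:330],None,fx=9,fy=9,interpolation=cv2.INTER_CUBIC))
save(f,"s9full.png")
E
```

```text
clk 11.2 p [0.575  0.0267 0.0235] local(mm) 78.21640730013536 0.5414457417893728 23.50707196343198 F [1.4541 4.6095 7.0729] F.u,v -4.449524783683101 1.887607657113551 w 34.46322131040292 q [-0.0703  0.2307 -0.1153  1.222   0.0004  1.4065]
1 rotvec tool [-0.0017  0.0001 -0.0029] final axes y,z [0.9954 0.0955 0.    ] [ 0.0955 -0.9954  0.    ]
-1 rotvec tool [ 3.1399 -0.0045 -0.0002] final axes y,z [-0.9954 -0.0955 -0.    ] [-0.0955  0.9954  0.    ]
top ptr 0.88 71.56337607204864
top 0.045
[[-40, 195, 205, 218], [-38, 196, 206, 218], [-37, 196, 206, 218], [-36, 196, 207, 218], [-34, 201, 211, 217], [-32, 208, 217, 214], [-31, 224, 230, 201], [-30, 238, 241, 186], [-28, 243, 244, 166], [-26, 247, 247, 158], [-25, 247, 247, 191], [-24, 247, 247, 220], [-22, 247, 247, 235], [-20, 247, 247, 246], [-19, 247, 247, 244], [-18, 247, 247, 233], [-16, 247, 247, 201], [-14, 246, 246, 184], [-13, 242, 244, 186], [-12, 235, 238, 193], [-10, 220, 225, 208], [-8, 209, 216, 216], [-7, 202, 211, 218], [-6, 198, 208, 219], [-4, 197, 209, 220], [-2, 198, 209, 220], [-1, 199, 210, 221]]
```

View pics/s9z.png

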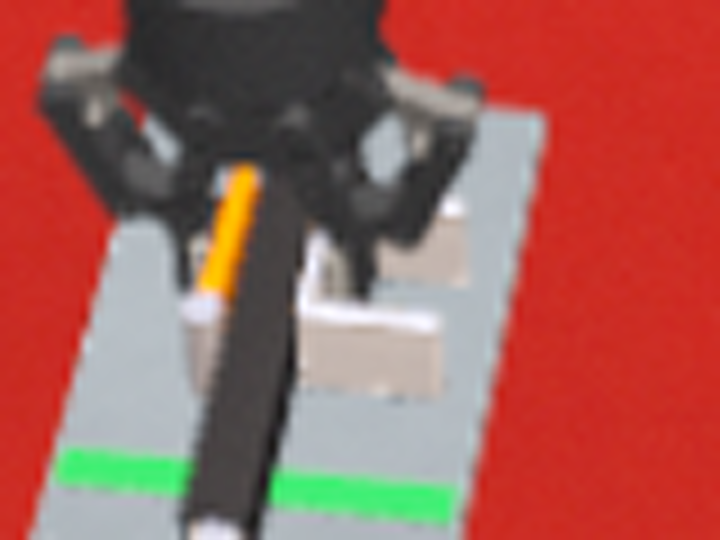

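View pics/top_9.png

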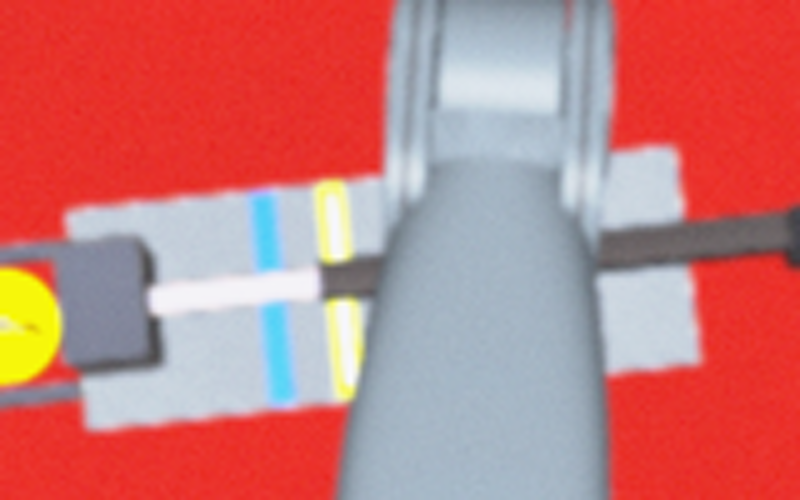

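The zoomed side view shows the orange lever flat along the leg, with one finger outside it and the other in the notch. The width stayed at 34.5 mm even with more grip force. The white pointer is still in the middle of the yellow band, so I'm handing the job in.

```bash
python3 -c "
from workcell import *
print(job_done())"
```

```text
the job is handed in; nothing more can be done
None
```

The yellow sign stands in the bay, so I pulled the leg out by an ear, finger in the notch and lever open, until the pointer was on the yellow band. I paused there, squeezed the lever shut, and handed in at about 11.5 s while still gripping.

Last checks:
- **Pointer:** the top view shows it in the middle of the yellow band, with yellow on both sides, and it did not move during the final squeeze. The pointer network put the leg at about 71.6 mm in the top view; 70 mm is the middle.
- **Lever:** it lies flat along the leg in the side view. The opening held at 34.5 mm when I raised the grip from 35 to 45 N. The listed shut distance is 36 mm, so the reading is 1.5 mm under it.
- **Forces:** about 2 N sideways and 4 N along the leg at the end; the sideways force was about 9.5 N before I re-centred the grip.
- **Other things:** I did not touch the signs, crockery or tea box, but I did not measure their positions again at the end.

**Disagreement:** the side view shows the pointer about 5–7 mm past the band's middle. I put this down to the bar standing above the plate, because the side view showed about 5 mm of the same offset before the leg was moved.

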